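Snap the cover onto the three-cornered lamp

TASK

The white cover of the three-cornered lamp has only been laid on its clips. Press it on from above, one corner at a time, each corner fully home before you go to the next, until all three corners sit flush on the lamp.

Things in the scene. Friction and masses are not known exactly. Their poses are not given: they have to be found in the camera images.
- lamp: low dark steel three-cornered lamp fixed to the table, 24 mm high, an equilateral triangle about 172 mm a side with rounded corners; its loosely laid white cover, 7 mm thick, has the same outline. Origin: centre of the underside, on the table; z up, x towards corner1; the corners follow counter-clockwise from above, each 81 mm from the centre. The round lamp is a bystander.
- corner1 (a point): top centre of the round press pad (22 mm across) over the clip at the cover corner on the lamp's +x. It starts 8 to 12 mm too high; pressed straight down it goes down stiffly at about 8 N, stays where it is left, and meets a firm stop when home, with this point 32.5 mm above the table. The other corners stay as they were.
- corner2 (a point): top centre of the round press pad (22 mm across) over the clip at the cover corner next counter-clockwise from corner1. It starts 8 to 12 mm too high; pressed straight down it goes down stiffly at about 8 N, stays where it is left, and meets a firm stop when home, with this point 32.5 mm above the table. The other corners stay as they were.
- corner3 (a point): top centre of the round press pad (22 mm across) over the clip at the cover corner next counter-clockwise from corner2. It starts 8 to 12 mm too high; pressed straight down it goes down stiffly at about 8 N, stays where it is left, and meets a firm stop when home, with this point 32.5 mm above the table. The other corners stay as they were.
There are look-alikes about, which are no part of the job. Leave any blue look-alike of the lamp alone.

How it is judged:
By the outcome, as a careful person would: the job done as asked, in the order asked, and still so for the second after the job is handed in, with the robot touching nothing.
It also fails if it takes over 40 s, if anything falls off the work surface, if the arm or the gripper's body presses on something with over 40 N, if the wrist force passes 120 N, or if a joint passes its speed limit or range.

ROBOT

A 6-joint arm with a two-finger parallel gripper is mounted at the origin on the work surface. World frame = base frame: x ahead of the robot, y to its left, z up, the work surface at z = 0. Lengths are in m, angles in rad, forces in N, time in s.
With the tool pointing down it reaches from about 0.225 to 0.725 m from the base axis. Payload 3.1 kg.
Tool frame: the origin (TCP) lies at the very end of the fingers, on their centre line; the grasp point (between the pads) lies 19 mm behind it; z points along the fingers, y is the line along which they close (so a half turn about z gives the same grasp; the last joint's range is limited). The gripper opens to 85 mm and grips with 20 to 120 N. Pads are 22 mm wide; open, the fingers measure 114 mm over their backs; the gripper's body (76 mm by 85 mm) begins 54 mm behind the grasp point. The pads swing forward as they close: fully open they stand 13 mm farther back than shut.
Start: joints at [1.033, 0.048, 0.099, 1.622, 0, 1.443], TCP at [0.209, 0.482, 0.231] pointing down, gripper open.
Joint ranges: [-2.91, 2.91], [-0.99, 1.94], [-1.21, 1.42], [-2.12, 2.29], [-1.49, 1.47], [-3.14, 3.14]. Speed limits (rad/s): [2.79, 2.79, 3.14, 3.14, 3.14, 3.14].

INTERFACE

Orientations are given as a rotation vector (axis times angle).
In Python, from plant import sensors, imaging, ticket gives the robot as it stands. The module is installed in compiled form; this text tells all that it offers.
- The arm moves only by the shell command python3 -m creep 'ROWS' [FORCE]. ROWS is JSON, a list of rows, each a list of 3 entries, a list of its own where there are three numbers: the shift along the tool's x, y, z in mm, then the turn about the tool's z in degrees, then the closure, from 0 (fully open) to 1 (shut). In form: [[[dx, dy, dz], turn, jaw], ...]. A call has 1 to 20 rows; each row shifts and turns the commanded pose from where the row before left it, along the tool's axes as they then stand; what a row does not reach is not made up. A row lasts 1/12 s, in which the tool goes at most 41.7 mm and 7.16 degrees, less where a joint would pass 70% of its speed; a pose out of reach is approached as far as the arm can. A call with a gripper value outside its range is refused whole. The fingers move at their own pace and stop on an object; FORCE is the grip in N (left out, the last holds). Time passes only in rows, so rows that do not move let the fingers close. It gives the time, the measured TCP pose, the force and the opening at its end, in the units of the state.
- sensors.read_state(): the state, without advancing time (a new reading comes with each control period).
- imaging.read_camera(name): name is "scene" or "top"; returns the picture (384x512x3 uint8, red, green, blue); there is no depth.
- imaging.camera_info(name): a dict with "intrinsics" (3x3 intrinsics, pixels), "distortion" ([k1, k2, p1, p2, k3] as OpenCV has them; the pictures are not rectified), "rvec" (rotation vector, rad) and "tvec" (3), from world to camera coordinates, as OpenCV has them. Camera axes: x right, y down, z forward; pixel columns grow to the right and rows downward; lengths in m; the calibration is good to about 2 mm. A picture is of the moment at which its call begins. camera_info takes no time and is no camera call.
- ticket.sign_off(): hands the job in, once; it reports no verdict.
The state is a dict: "clock": time; "joint_positions": joint angles; "dq": joint speeds; "joint_efforts": joint torques, N m; "tcp_pos": TCP position; "orientation": TCP orientation; "contact_force": force on the tool from outside, world axes, zero at the start; "wrist_torque": the same for the moment, N m; "opening": finger opening in m.
Only numpy, scipy, OpenCV 4.12 (cv2) and the standard library are available. Lean on these libraries where they do the work, as an engineer would, in place of code of your own. Each camera call takes 0.05 s, during which the arm holds its last target. There are 200 camera calls.

## Working session

There is one attempt and no reset: what is moved stays moved. The work goes in short steps, Python scripts to look and compute and a shell command to move; the robot and the scene stay as the last step left them, time stands still between calls to the robot, and variables do not carry over. Pictures are saved under pics/ and viewed, on a budget of 10 in all, crops included, one or two more only if the job needs it, and the job is handed in when it is done.

```bash
mkdir -p pics; cat > h.py <<'E'
import numpy as np, cv2
from plant import sensors, imaging
def grab(n,f):
    im=imaging.read_camera(n); cv2.imwrite('pics/'+f,im[:,:,::-1]); return im
def ray(n,uv):
    c=imaging.camera_info(n); K=np.array(c['intrinsics']);R=cv2.Rodrigues(np.array(c['rvec'],float))[0];t=np.array(c['tvec'],float).ravel()
    p=cv2.undistortPoints(np.array(uv,float).reshape(-1,1,2),K,np.array(c['distortion'],float)).reshape(-1,2)
    d=np.c_[p,np.ones(len(p))]@R; return -R.T@t,d
def onplane(n,uv,z):
    o,d=ray(n,uv); return o+d*((z-o[2])/d[:,2])[:,None]
def tri(uvs,uvt):
    o1,d1=ray('scene',uvs);o2,d2=ray('top',uvt);out=[]
    for a,b in zip(d1,d2):
        s=np.linalg.lstsq(np.c_[a,-b],o2-o1,rcond=None)[0];p=o1+s[0]*a;q=o2+s[1]*b
        out.append([*((p+q)/2),np.linalg.norm(p-q)])
    return np.array(out)
def proj(n,P):
    c=imaging.camera_info(n)
    return cv2.projectPoints(np.array(P,float).reshape(-1,3),np.array(c['rvec'],float),np.array(c['tvec'],float),np.array(c['intrinsics']),np.array(c['distortion'],float))[0].reshape(-1,2)
E
python3 - <<'E'
from h import *
a=grab('scene','a.png');b=grab('top','b.png')
for n in('scene','top'): print(n,ray(n,[[256,192]]))
print(sensors.read_state())
E
```

```text
scene (array([ 0.81105218, -0.58059487,  0.55600792]), array([[-0.41371547,  0.71493408, -0.56383926]]))
top (array([0.30618511, 0.09583486, 0.95441108]), array([[ 0.10898098, -0.01109205, -0.99398641]]))
{'clock': 0.1, 'joint_positions': array([1.03320247e+00, 4.86732277e-02, 9.77445484e-02, 1.62196203e+00,
       1.31181741e-06, 1.44304697e+00]), 'dq': array([-3.51956927e-04, -2.91544831e-03,  3.30387171e-03,  9.14471447e-05,
        1.72434366e-03, -2.06291247e-03]), 'joint_efforts': array([ 2.73416132e-03, -3.39852190e+01,  3.20935214e+01,  1.58586272e-02,
       -1.62544065e-04, -3.55395073e-06]), 'tcp_pos': array([0.208904  , 0.48106068, 0.23023099]), 'orientation': array([-0.63914621, -3.07518814,  0.00310813]), 'contact_force': array([0.04215761, 0.28312141, 0.3805089 ]), 'wrist_torque': array([-0.01013884,  0.03855132,  0.01704713]), 'opening': 0.08515760196626815}
```

View pics/a.png

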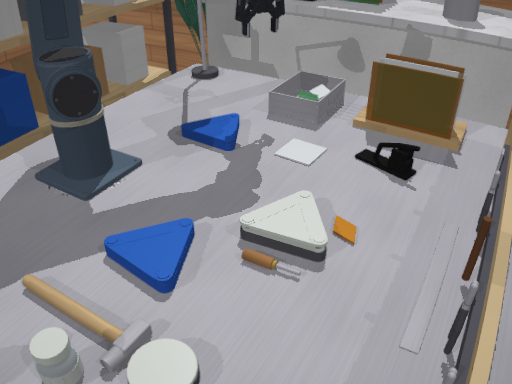

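View pics/b.png

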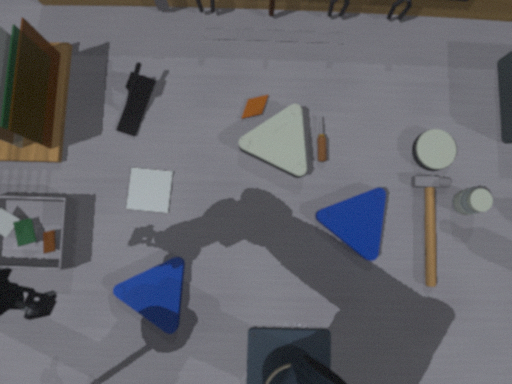

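The scene view shows the white three-cornered lamp at about (288,222), and the top view shows it at (278,142).

Things it could be confused with, in top-view pixels:
- White triangle at (278,142): fits the description, so this is my choice.
- Blue triangles at (355,222) and (152,295): the look-alikes to leave alone.
- Round white lamp at (435,150): the bystander.
- Jar at (473,200) and white card at (150,190).

A screwdriver and an orange chip lie close beside the lamp.

```bash
python3 - <<'E'
from h import *
a=cv2.imread('pics/a.png');b=cv2.imread('pics/b.png')
A=cv2.resize(a[180:265,230:340],None,fx=7,fy=7,interpolation=cv2.INTER_CUBIC)[:, :770]
B=cv2.resize(b[95:185,230:330],None,fx=6,fy=6,interpolation=cv2.INTER_CUBIC)
cv2.imwrite('pics/c.png',A);cv2.imwrite('pics/d.png',B)
# mask in top
for n,im,s in(('top',b,(278,142)),('scene',a,(288,222))):
    h=cv2.cvtColor(im,cv2.COLOR_BGR2HSV);print(n,im[s[1],s[0]],h[s[1],s[0]],'table',im[s[1]+45,s[0]-30])
    m=((im[:,:,1].astype(int)-im[:,:,0]>2)&(im[:,:,1]>150)).astype(np.uint8)
    k,l,st,c=cv2.connectedComponentsWithStats(m); i=l[s[1],s[0]];print(st[i],c[i])
    cn=max(cv2.findContours((l==i).astype(np.uint8),cv2.RETR_EXTERNAL,cv2.CHAIN_APPROX_NONE)[0],key=len)
    T=cv2.minEnclosingTriangle(cn)[1].reshape(-1,2);print('tri',T)
    if n=='top':
        W=onplane(n,T,.04);print(W,np.linalg.norm(W-np.roll(W,1,0),axis=1));c=W.mean(0);print('c',c)
        for w in W:
            u=(w-c)/np.linalg.norm(w-c);print('pad~',c+.081*u,np.degrees(np.arctan2(u[1],u[0])))
E
```

```text
top [153 163 154] [ 57  16 163] table [121 116 114]
[ 239  104   67   71 2722] [279.48640705 140.02094048]
tri [[306.16666  179.08333 ]
 [299.7456    98.820175]
 [232.96666  142.48334 ]]
[[ 0.43959433 -0.02902241  0.04      ]
 [ 0.63053866 -0.01172041  0.04      ]
 [ 0.52048879  0.14214402  0.04      ]] [0.18931947 0.19172662 0.18916986]
c [0.53020726 0.0338004  0.04      ]
pad~ [ 0.46364092 -0.01235068  0.04      ] -145.2660597335156
pad~ [6.03970296e-01 3.33780800e-04 4.00000000e-02] -24.404007687803112
pad~ [0.52297058 0.11447648 0.04      ] 95.12574029629076
scene [211 217 212] [ 55   7 217] table [121 115 116]
[ 240  190   88   55 2726] [290.20359501 218.4214967 ]
tri [[309.3811  186.65651]
 [230.54079 220.10391]
 [331.0281  249.19235]]
```

View pics/c.png

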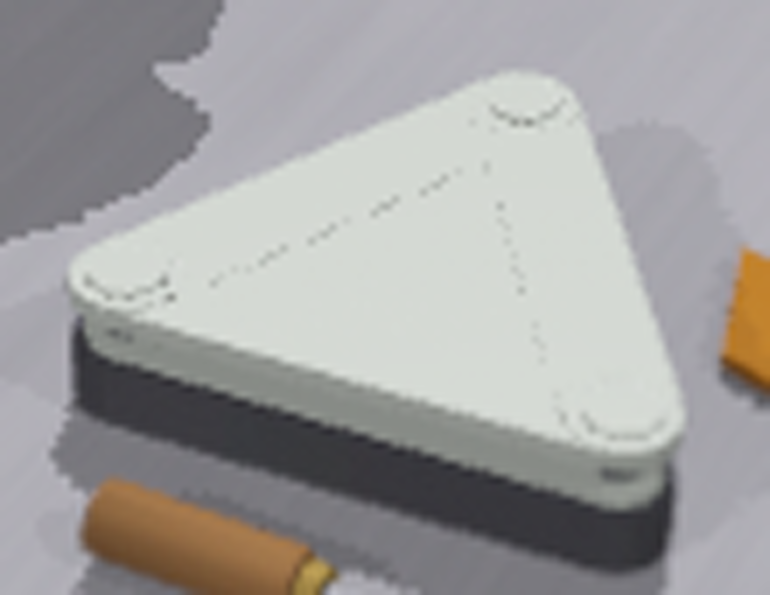

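View pics/d.png

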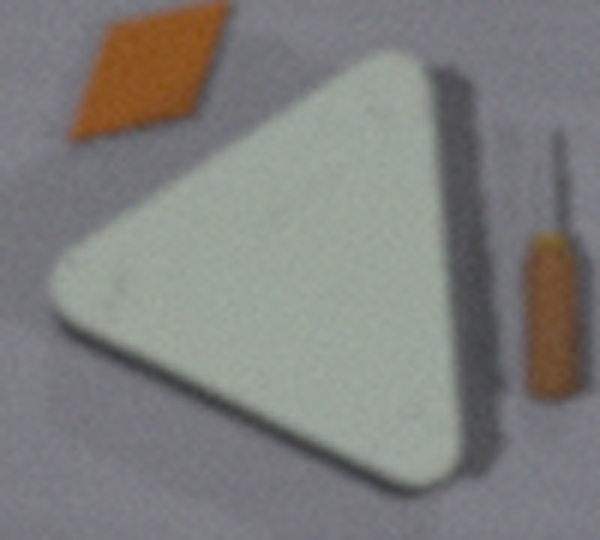

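The crops confirm the choice. It is a pale cover on a dark steel body with a pad at each corner. The pads are at scene pixels of about (248,220), (305,194.5) and (319,239). I'll check those against the outline estimate and work out the moves.

```bash
cat >> h.py <<'E'
def go(P):
    s=sensors.read_state();R=cv2.Rodrigues(s['orientation'])[0]
    print('t',round(s['clock'],2),'tcp',(s['tcp_pos']*1e3).round(1),'F',s['contact_force'].round(1),'op',round(s['opening'],4),'z',R[:,2].round(3),'toolshift',(R.T@(np.array(P)-s['tcp_pos'])*1e3).round(1))
E
python3 - <<'E'
from h import *
W=onplane('scene',[[248.1,219.7],[305.4,194.6],[318.9,239.2]],.0425);print(W)
c=W.mean(0);print('c',c,np.linalg.norm(W-c,axis=1))
# top outline again at 0.0425: average of angle and centre
T=onplane('top',[[306.17,179.08],[299.75,98.82],[232.97,142.48]],.0425);c2=T.mean(0);print('c2',c2)
for w in T:
    u=(w-c2)/np.linalg.norm(w-c2);print(c2+.081*u)
for p in ([.523,.1145,.1],[.604,0,.1],[.464,-.012,.1]): go(p)
E
```

```text
[[ 0.46778459 -0.01676563  0.0425    ]
 [ 0.5257041   0.11308214  0.0425    ]
 [ 0.60564496 -0.00179583  0.0425    ]]
c [0.53304455 0.03150689 0.0425    ] [0.08117326 0.08190484 0.07987422]
c2 [0.52960039 0.03396153 0.0425    ]
[ 0.46303431 -0.01218992  0.0425    ]
[6.03362297e-01 4.92413346e-04 4.25000000e-02]
[0.52236563 0.11463778 0.0425    ]
t 0.1 tcp [208.9 481.1 230.2] F [0.  0.3 0.4] op 0.0852 z [-0.001 -0.002 -1.   ] toolshift [-434.2 -210.8  130.6]
t 0.1 tcp [208.9 481.1 230.2] F [0.  0.3 0.4] op 0.0852 z [-0.001 -0.002 -1.   ] toolshift [-554.1 -283.5  130.7]
t 0.1 tcp [208.9 481.1 230.2] F [0.  0.3 0.4] op 0.0852 z [-0.001 -0.002 -1.   ] toolshift [-430.5 -350.3  130.8]
```

```bash
python3 -m creep '[[[-27,-13,0],0,1],[[-27,-13,0],0,1],[[-27,-13,0],0,1],[[-27,-13,0],0,1],[[-27,-13,0],0,1],[[-27,-13,0],0,1],[[-27,-13,0],0,1],[[-27,-13,0],0,1],[[-27,-13,5],0,1],[[-27,-13,10],0,1],[[-27,-13,15],0,1],[[-27,-13,20],0,1],[[-27,-13,20],0,1],[[-27,-13,20],0,1],[[-27,-13,20],0,1],[[-27,-13,20],0,1],[[0,0,0],0,1],[[0,0,0],0,1]]' 40
python3 -c "
from h import *
go([.524,.114,.06])"
```

```text
clock: 1.6
tcp_pos: [0.5212, 0.1172, 0.0987]
orientation: [-0.643, -3.07, 0.002]
contact_force: [0.5, -0.5, 0.8]
opening: -0.0002
t 1.6 tcp [521.2 117.2  98.7] F [ 0.5 -0.5  0.8] op -0.0002 z [-0.006 -0.    -1.   ] toolshift [-4.1 -1.8 38.6]
```

```bash
python3 -m creep '[[[-4,-2,19],0,1],[[0,0,19],0,1],[[0,0,4],0,1],[[0,0,0],0,1],[[0,0,0],0,1]]'
python3 - <<'E'
from h import *
a=grab('scene','e.png')[:,:,::-1];b=grab('top','f.png')[:,:,::-1]
A=cv2.resize(a[150:265,230:345],(598,598),interpolation=cv2.INTER_CUBIC)
cv2.imwrite('pics/g.png',A)
go([.524,.114,.0325])
E
```

```text
clock: 2.02
tcp_pos: [0.5252, 0.116, 0.0602]
orientation: [0.637, 3.076, 0.001]
contact_force: [0.7, 0.4, 0.0]
opening: 0.0001
t 2.12 tcp [526.3 115.9  61.1] F [0.3 0.3 0.2] op 0.0 z [ 0.003  0.    -1.   ] toolshift [ 1.4 -2.7 28.6]
```

View pics/g.png

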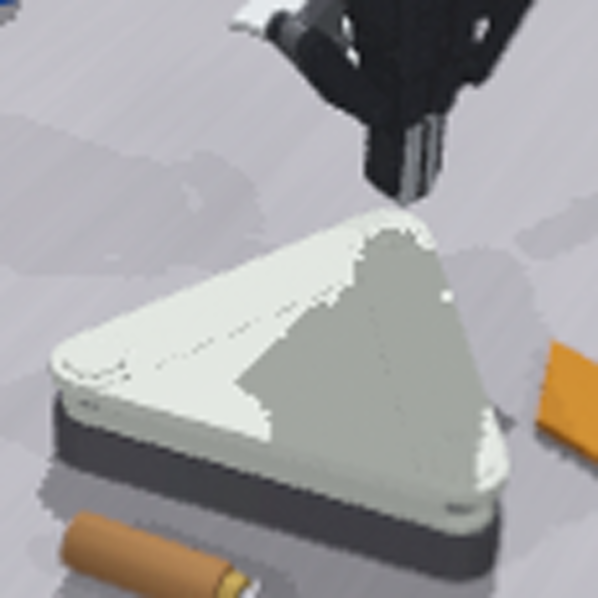

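The closed fingertips are at crop (403,200), full-frame pixel (307,188), just above the back corner's pad, so they are lined up. I'll press that corner now.

```bash
python3 -m creep '[[[1,-2,6],0,1],[[0,0,6],0,1],[[0,0,3],0,1],[[0,0,2],0,1],[[0,0,2],0,1],[[0,0,2],0,1],[[0,0,1.5],0,1],[[0,0,1.5],0,1],[[0,0,1],0,1],[[0,0,1],0,1]]'
python3 -m creep '[[[0,0,1],0,1],[[0,0,1],0,1],[[0,0,0],0,1]]'
```

```text
clock: 2.95
tcp_pos: [0.5244, 0.1139, 0.0352]
orientation: [0.639, 3.074, 0.001]
contact_force: [-2.5, 0.2, 8.4]
opening: -0.0
clock: 3.2
tcp_pos: [0.5245, 0.1138, 0.0331]
orientation: [0.639, 3.074, 0.001]
contact_force: [-2.1, -0.4, 7.7]
opening: 0.0002
```

```bash
python3 -m creep '[[[0,0,0.7],0,1],[[0,0,0],0,1]]'
python3 -m creep '[[[0,0,0.7],0,1],[[0,0,0],0,1]]'
```

```text
clock: 3.37
tcp_pos: [0.5246, 0.1138, 0.0325]
orientation: [0.639, 3.074, 0.001]
contact_force: [-1.9, -0.7, 7.1]
opening: -0.0001
clock: 3.53
tcp_pos: [0.5246, 0.1138, 0.0321]
orientation: [0.639, 3.074, 0.001]
contact_force: [-2.7, 0.2, 8.9]
opening: -0.0003
```

Force hasn't risen, so it isn't at the stop yet.

```bash
python3 -m creep '[[[0,0,0.7],0,1],[[0,0,0],0,1]]'
python3 -m creep '[[[0,0,0.7],0,1],[[0,0,0],0,1]]'
python3 -m creep '[[[0,0,0.7],0,1],[[0,0,0],0,1]]'
```

```text
clock: 3.7
tcp_pos: [0.5247, 0.1138, 0.0319]
orientation: [0.639, 3.073, 0.001]
contact_force: [-3.9, 0.1, 10.8]
opening: -0.0001
clock: 3.87
tcp_pos: [0.5248, 0.1138, 0.0316]
orientation: [0.639, 3.073, 0.001]
contact_force: [-4.6, -0.0, 12.7]
opening: -0.0005
clock: 4.03
tcp_pos: [0.5249, 0.1138, 0.0314]
orientation: [0.639, 3.073, 0.001]
contact_force: [-4.8, -0.8, 14.4]
opening: -0.0
```

```bash
python3 -m creep '[[[0,0,1.5],0,1],[[0,0,0],0,1]]'
python3 -m creep '[[[0,0,1.5],0,1],[[0,0,0],0,1],[[0,0,0],0,1]]'
```

```text
clock: 4.2
tcp_pos: [0.5251, 0.1138, 0.0308]
orientation: [0.639, 3.072, 0.001]
contact_force: [-6.4, -1.0, 18.4]
opening: -0.0001
clock: 4.45
tcp_pos: [0.5252, 0.1138, 0.0302]
orientation: [0.639, 3.072, 0.001]
contact_force: [-8.5, -1.3, 21.7]
opening: -0.0001
```

Force rises steadily past the clip level, so this corner is at its stop. I'll lift off and go to the far right corner.

```bash
python3 -m creep '[[[0,0,-10],0,1],[[0,0,-15],0,1],[[0,0,-15],0,1],[[-20,-12,0],0,1],[[-20,-12,0],0,1],[[-20,-12,0],0,1],[[-20,-13,0],0,1],[[-20,-13,0],0,1],[[-19,-12,0],0,1],[[0,0,0],0,1],[[0,0,0],0,1],[[0,0,0],0,1]]'
python3 - <<'E'
from h import *
a=grab('scene','h.png')[:,:,::-1]
A=cv2.resize(a[150:265,230:345],(598,598),interpolation=cv2.INTER_CUBIC)
cv2.imwrite('pics/i.png',A)
go([.6045,-.001,.046])
E
```

```text
clock: 5.45
tcp_pos: [0.6027, -0.0012, 0.0643]
orientation: [-0.639, -3.074, -0.001]
contact_force: [-0.4, -0.5, -0.1]
opening: -0.0004
t 5.5 tcp [602.6  -0.8  64.4] F [-0.1 -0.2  0.1] op 0.0002 z [-0.001  0.001 -1.   ] toolshift [-1.8  0.6 18.4]
```

View pics/i.png

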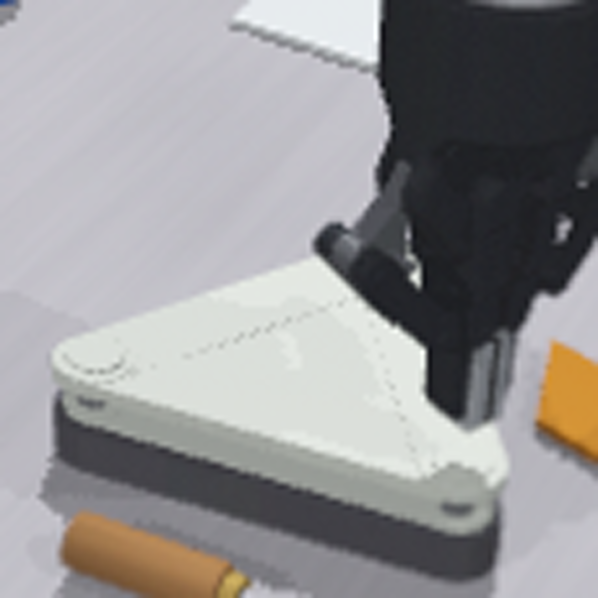

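The fingertips are at crop (470,425), above the right corner's pad. The finished back corner is hidden by the gripper. I'll press here the same way.

```bash
python3 -m creep '[[[-2,0,8],0,1],[[0,0,8],0,1],[[0,0,2],0,1],[[0,0,2],0,1],[[0,0,2],0,1],[[0,0,2],0,1],[[0,0,1.5],0,1],[[0,0,1.5],0,1],[[0,0,1.5],0,1],[[0,0,1.5],0,1],[[0,0,1],0,1],[[0,0,1],0,1],[[0,0,0],0,1]]'
python3 -m creep '[[[0,0,1],0,1],[[0,0,1],0,1],[[0,0,0],0,1]]'
python3 -m creep '[[[0,0,1],0,1],[[0,0,0],0,1]]'
```

```text
clock: 6.58
tcp_pos: [0.6048, -0.0018, 0.0344]
orientation: [-0.638, -3.076, -0.0]
contact_force: [-3.4, 1.3, 6.9]
opening: -0.0
clock: 6.83
tcp_pos: [0.6048, -0.0018, 0.0324]
orientation: [-0.638, -3.076, -0.0]
contact_force: [-3.7, 1.7, 7.0]
opening: -0.0002
clock: 7.0
tcp_pos: [0.6049, -0.0018, 0.032]
orientation: [0.638, 3.076, 0.0]
contact_force: [-4.5, 0.3, 9.4]
opening: -0.0003
```

```bash
python3 -m creep '[[[0,0,1.5],0,1],[[0,0,0],0,1]]'
python3 -m creep '[[[0,0,1.5],0,1],[[0,0,0],0,1]]'
python3 -m creep '[[[0,0,2],0,1],[[0,0,0],0,1],[[0,0,0],0,1]]'
```

```text
clock: 7.17
tcp_pos: [0.605, -0.0018, 0.0315]
orientation: [0.638, 3.076, 0.001]
contact_force: [-6.1, 1.6, 13.4]
opening: 0.0
clock: 7.33
tcp_pos: [0.6051, -0.0018, 0.0309]
orientation: [0.638, 3.075, 0.001]
contact_force: [-7.8, 1.9, 16.3]
opening: -0.0001
clock: 7.58
tcp_pos: [0.6052, -0.0018, 0.0302]
orientation: [0.638, 3.075, 0.001]
contact_force: [-7.5, 0.3, 21.1]
opening: 0.0001
```

It meets the same stop. Next is the left/near corner.

```bash
python3 -m creep '[[[0,0,-10],0,1],[[0,0,-15],0,1],[[0,0,-15],0,1],[[20,-11,0],0,1],[[20,-11,0],0,1],[[20,-11,0],0,1],[[21,-11,0],0,1],[[21,-11,0],0,1],[[21,-12,0],0,1],[[0,0,0],0,1],[[0,0,0],0,1],[[0,0,0],0,1]]'
python3 - <<'E'
from h import *
a=grab('scene','j.png')[:,:,::-1]
A=cv2.resize(a[150:265,230:345],(598,598),interpolation=cv2.INTER_CUBIC)
cv2.imwrite('pics/k.png',A)
go([.4655,-.0145,.046])
E
```

```text
clock: 8.58
tcp_pos: [0.4665, -0.0148, 0.065]
orientation: [0.639, 3.074, 0.0]
contact_force: [0.5, 1.1, 0.3]
opening: 0.0001
t 8.63 tcp [466.9 -14.8  65.3] F [ 0.1 -0.  -0.1] op -0.0001 z [ 0.002 -0.    -1.   ] toolshift [ 1.4 -0.3 19.3]
```

View pics/k.png

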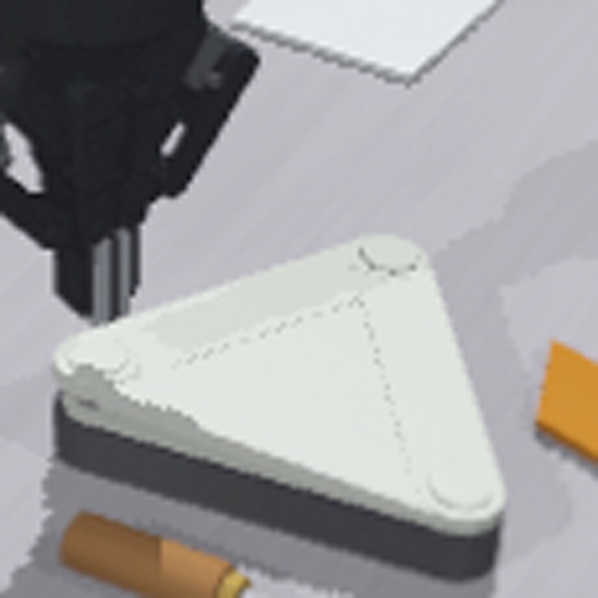

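The right corner (460,490) is flush and the back corner (390,255) is down. The left corner is still proud at (95,360), with the fingers above it.

```bash
python3 -m creep '[[[1,0,8],0,1],[[0,0,8],0,1],[[0,0,2],0,1],[[0,0,2],0,1],[[0,0,2],0,1],[[0,0,2],0,1],[[0,0,1.5],0,1],[[0,0,1.5],0,1],[[0,0,1.5],0,1],[[0,0,1.5],0,1],[[0,0,1],0,1],[[0,0,1],0,1],[[0,0,0],0,1]]'
python3 -m creep '[[[0,0,1],0,1],[[0,0,1],0,1],[[0,0,0],0,1]]'
python3 -m creep '[[[0,0,1],0,1],[[0,0,1],0,1],[[0,0,0],0,1]]'
python3 -m creep '[[[0,0,1.5],0,1],[[0,0,0],0,1]]'
```

```text
clock: 9.72
tcp_pos: [0.464, -0.0146, 0.0336]
orientation: [-0.639, -3.074, 0.002]
contact_force: [-4.0, -0.4, 6.8]
opening: -0.0001
clock: 9.97
tcp_pos: [0.464, -0.0146, 0.0317]
orientation: [-0.639, -3.074, 0.002]
contact_force: [-4.7, -0.3, 8.5]
opening: -0.0003
clock: 10.22
tcp_pos: [0.4642, -0.0146, 0.0309]
orientation: [-0.639, -3.075, 0.002]
contact_force: [-8.0, -0.0, 13.4]
opening: 0.0002
clock: 10.38
tcp_pos: [0.4643, -0.0147, 0.0303]
orientation: [-0.639, -3.075, 0.002]
contact_force: [-9.1, 0.8, 17.5]
opening: 0.0001
```

```bash
python3 -m creep '[[[0,0,2],0,1],[[0,0,0],0,1],[[0,0,0],0,1]]'
python3 -m creep '[[[0,0,-10],0,1],[[0,0,-20],0,1],[[0,0,-25],0,1],[[10,10,-25],0,1],[[20,20,-25],0,1],[[20,20,-25],0,1],[[20,20,-25],0,1],[[20,20,0],0,1],[[0,0,0],0,1],[[0,0,0],0,1],[[0,0,0],0,1]]'
python3 - <<'E'
from h import *
a=grab('scene','l.png')[:,:,::-1]
A=cv2.resize(a[150:265,230:345],(598,598),interpolation=cv2.INTER_CUBIC)
cv2.imwrite('pics/m.png',A)
go([0,0,0])
E
```

```text
clock: 10.63
tcp_pos: [0.4644, -0.0148, 0.0295]
orientation: [-0.639, -3.076, 0.002]
contact_force: [-11.1, 0.4, 23.1]
opening: -0.0
clock: 11.55
tcp_pos: [0.4181, 0.1039, 0.1798]
orientation: [-0.638, -3.076, 0.001]
contact_force: [0.3, -0.1, -0.6]
opening: -0.0002
t 11.6 tcp [418.  103.5 179.5] F [ 0.3 -1.  -0.1] op -0.0001 z [-0.001 -0.001 -1.   ] toolshift [ 341.9 -261.4  180. ]
```

View pics/m.png

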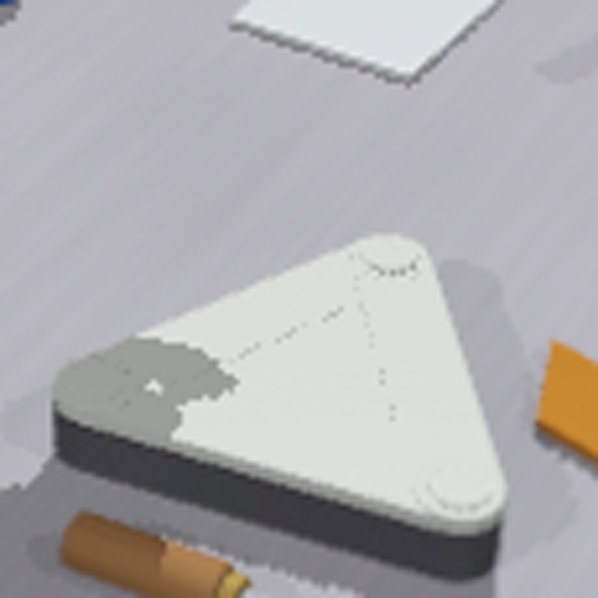

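The cover now looks flush along the front edge, and the pads are at crop (390,258), (460,488) and (105,390). One numeric check of the corner heights first.

```bash
python3 - <<'E'
from h import *
P=np.array([[.525,.1135],[.605,-.0015],[.4655,-.0155]])
for z in(.0325,.0365,.0425): print(z,((proj('scene',np.c_[P,[z]*3])-[230,150])*5.2).round(0).tolist())
im=cv2.imread('pics/l.png');
def tri_(f):
    im=cv2.imread(f).astype(int); m=((im[:,:,1]-im[:,:,0]>2)&(im[:,:,1]>120)).astype(np.uint8)
    l=cv2.connectedComponents(m)[1];i=l[228,288]
    cn=max(cv2.findContours((l==i).astype(np.uint8),0,1)[0],key=len);return cv2.minEnclosingTriangle(cn)[1].reshape(-1,2)
print(tri_('pics/a.png'),tri_('pics/l.png'))
E
```

```text
0.0325 [[389.0, 252.0], [458.0, 485.0], [91.0, 380.0]]
0.0365 [[390.0, 243.0], [459.0, 476.0], [91.0, 372.0]]
0.0425 [[391.0, 231.0], [461.0, 463.0], [91.0, 359.0]]
[[309.3811  186.65651]
 [222.26283 223.61577]
 [333.68823 256.87708]] [[331.14285 256.42856]
 [309.4944  191.48314]
 [227.26782 226.2713 ]]
```

The observed pad rows (about 255, 488 and 385) match the home height of 32.5 mm, not the 42.5 mm they started near. I'm handing it in.

```bash
python3 -c "
from plant import ticket; print(ticket.sign_off())"
```

```text
the job is handed in; nothing more can be done
None
```

All three corners of the white cover are pressed home, and the job is handed in. I pressed straight down with the closed fingertips, one corner at a time: back, then far right, then near left.

- **Force at each corner:** it held at about 7–9 N on the way down. Near a TCP height of 32 mm it rose steadily to 21–23 N vertical at the stop, well under the limits. The wrist also read up to 11 N sideways at the last corner.
- **Final picture:** taken with the arm clear, it shows the cover flush. The pads appear where a 32.5 mm height should put them, to within about 1–2 mm.
- **Small disagreement:** at full press the TCP read 29.5–30.2 mm, below the nominal 32.5 mm. I put this down to give in the arm or its measurement under load, but did not confirm it.
- **Not certain:** which corner is "corner1" can't be told from the pictures. The task fixed no starting corner, so I chose the order.

The job took about 11.6 s, and I went near neither the blue look-alikes nor the round lamp.

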